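# Radiation check of a displayed compass, then its dome back on

### The job

The glass dome is off the little compass exhibit for its radiation check. Take the yellow survey meter from its dock by the handle, aim its round window square at the middle of the compass's closed lid and hold it there steadily for three seconds, about 2 cm off and without touching the compass; then put the meter back in its dock. Finally set the dome gently on the plinth again, down over the raised centre so that it sits fully seated and level, and leave everything else on the table where it is.

Things in the scene. Friction and masses are not known exactly. Their poses are not given: they have to be found in the camera images.
- plinth: Exhibit base, fixed: a round dark-wood disc of radius 80 mm, 18 mm high, with a raised grey centre of radius 58 mm whose top is at 26 mm (edge bevelled 2.5 mm) and on it a white sloped stand with the compass. Origin: centre of the underside, on the table; z up; -x is the low, front side of the slope. All on it is below 90 mm and within 50 mm of its axis.
- plinth_ledge (a point): On the plinth's axis at the height of the ring-shaped wooden ledge round the raised centre, 18 mm above the plinth's origin: where the centre of the dome's rim belongs.
- compass: A round olive-camouflage pocket compass, lid shut, 64 x 55 x 20 mm, fixed on the sloped stand. Origin: centre of its underside, on the plinth's axis 49 mm up. z points out of the lid, 35 degrees off vertical towards the plinth's -x; y is the plinth's y, level; x points up the slope.
- compass_top (a point): The middle of the compass lid's flat outer face (radius 27 mm), about 65 mm above the table and 12 mm to the -x side of the plinth's axis. Axes as the compass.
- meter: Hand-held survey meter, 0.2 to 0.4 kg: yellow case 110 (x) x 54 (y) mm, top at 40 mm, on feet, with a black carrying handle over it and a black round sensor head of radius 22 mm at its front (+x) end that looks forward and down. Origin: under the middle of the case, at the bottom of the feet; z up; x forward. Its centre of mass is below the handle's middle, to 15 mm.
- meter_handle (a point): Middle of the meter's handle bar, 67 mm above the meter's origin. The bar is 78 mm long in x, 22 mm wide in y and 18 mm high; grip it across y from above. Below it is 18 mm of free space over the case; posts 12 mm long stand at its two ends. Axes as the meter.
- meter_window: The round steel grille (radius 19 mm) on the end of the sensor head, part of the meter. Origin: centre of its face, 72 mm ahead (x) of the meter's origin and 17 mm above it. z points out of the window, the way it aims: 55 degrees below the meter's +x, so a level meter headed along the plinth's +x faces the lid squarely. y is the meter's y.
- dock: The meter's charging dock, fixed: a grey tray 138 x 78 mm, floor 6 mm above the table, with lips standing 10 to 14 mm above the floor and 4 mm of play round the meter's case. Origin: centre of the underside, on the table; z up; x as the meter's x when docked. Docked, the meter's origin is 6 mm above the dock's.
- dome: The exhibit's clear dome, open below, 0.18 to 0.35 kg: outer radius 67.5 mm with a dark band at the rim, inner radius 62 mm (4 mm of play round the plinth's raised centre), shell 100 mm high, with a brown wooden grip bar on a short neck on top. It starts upright on the table. Origin: centre of the rim's plane; z up; x along the grip bar.
- dome_knob (a point): Centre of the dome's wooden grip bar, on its axis 124 mm above the dome's origin. The bar is 46 mm long in the dome's x, 20 mm wide in y and 24 mm high; its bottom is 12 mm above the shell's top. Grip it across y from above, firmly: carried jerkily, the dome swings in the fingers and stays tilted.
- insulator: A white porcelain insulator, 32 mm across and 41 mm high, standing to the left of the radio. Leave it alone. Origin: centre of its underside.
- valve: A grey radio valve with a black base, 28 mm across and 65 mm high, standing near the right-hand edge of the table. Leave it alone. Origin: centre of its underside.
- carton: An orange-brown small-parts carton, 35 x 34 x 75 mm, standing upright at the right-hand side of the radio. Leave it alone. Origin: centre of its underside. The radio is a fixed cabinet 440 mm tall at the back of the table; its nearest corner is at about x = 0.66, y = -0.15 m, so hand and wrist cross the table safely nearer the robot than that.
- tin: An olive hinged spares tin, shut, 76 x 93 x 36 mm, lying at the back left by the headset. Leave it alone. Origin: centre of its underside.
There are look-alikes about, which are no part of the job. Of the things that look like the dock, the larger one is meant.

How it is judged (in metres and radians):
On the way, in this order (a step that is already met when the one before it is completed fails the run):
1. the meter's window is aimed at the middle of the compass lid, square and steady, about 2 cm off (z of compass_top in the frame of meter_window between 0.008 and 0.034 m and x of compass_top in the frame of meter_window between -0.01 and 0.01 m and y of compass_top in the frame of meter_window between -0.01 and 0.01 m and angle between the z axis of meter_window and the z axis of compass, either way round below 0.21 rad and linear speed of meter below 0.02 m/s and angular speed of meter below 0.2 rad/s), for 2 s.
2. the meter is back in its dock and let go (horizontal distance between meter and dock below 0.008 m and z of meter in the frame of dock between 0.003 and 0.009 m and angle between meter's own z axis and vertical below 0.05 rad and contact force between the fingers and meter below 0.1 N and linear speed of meter below 0.02 m/s), for 0.2 s.
At the end, for the whole second after the job is handed in: The meter sits level on the floor of its dock (origin within 8 mm of the dock's in plan and 3 to 9 mm above it); the dome sits on the plinth's ledge, its rim 15 to 21 mm above the plinth's origin, centred to 8 mm and level to 0.03 rad; both are at rest and let go (horizontal distance between meter and dock below 0.008 m and z of meter in the frame of dock between 0.003 and 0.009 m and angle between meter's own z axis and vertical below 0.05 rad and linear speed of each of meter, dome below 0.02 m/s and horizontal distance between dome and plinth below 0.008 m and z of dome in the frame of plinth between 0.015 and 0.021 m and angle between dome's own z axis and vertical below 0.03 rad); the robot touches nothing.
It fails at once if the compass is touched (contact force between compass and anything else above 0.5 N).
It fails at once if the dome is dropped or slammed onto the plinth, or pressed down hard (contact force between dome and plinth above 60 N or (horizontal distance between dome and plinth below 0.04 m and z of dome in the frame of plinth below 0.045 m and linear speed of dome above 0.3 m/s)).
It fails at once if a bystander is shifted by more than 2 cm (distance of any of insulator, valve, carton, tin from where it was at the start of the episode above 0.02 m).
It also fails if it takes over 70 s, if anything falls off the work surface, if the arm or the gripper's body presses on something with over 40 N, if the wrist force passes 120 N, or if a joint passes its speed limit or range.

### The arm

A 7-joint arm with a two-finger parallel gripper is mounted at the origin on a cart in front of the work surface, level with it; the furniture and walls round the work are solid. World frame = base frame: x ahead of the robot, y to its left, z up, the work surface at z = 0. Lengths are in mm, angles in rad, forces in N, time in s.
With the tool pointing down it reaches from about 425 to 950 mm from the base axis. Payload 16.7 kg.
Tool frame: the origin (TCP) lies at the very end of the fingers, on their centre line; the grasp point (between the pads) lies 19 mm behind it (arm.hold_point_z is the distance from the TCP to the grasp point, in mm); z points along the fingers, y is the line along which they close (so a half turn about z gives the same grasp; the last joint's range is limited). The gripper opens to 94 mm and grips with 3 to 60 N. Pads are 16 mm wide; open, the fingers measure 119 mm over their backs; the gripper's body (75 mm by 177 mm) begins 78 mm behind the grasp point.
Start: joints at [-1.494, 0.426, 0.074, 1.606, -0.034, 1.111, -0.067], TCP at [151.13, 657.825, 205.467] pointing down, gripper open.
Joint ranges: [-2.85, 2.85], [-0.5, 2.14], [-1.23, 1.37], [0.21, 2.46], [-1.02, 4.16], [0.16, 2.05], [-2.73, 2.73]. Speed limits (rad/s): [1.89, 1.89, 2.39, 2.39, 3.01, 3.01, 3.01].

### API

Orientations are given as a unit quaternion [x, y, z, w].
In Python, from station import arm, read_camera, camera_params gives the robot as it stands.
- The arm moves only by the tool drive_tool, never from a script. Its argument "deltas" is a list of rows, each a list of 3 entries, a list of its own where there are three numbers: the turn, a rotation vector about the tool's x, y, z in degrees, then the shift along the tool's x, y, z in m, then the finger opening in m, from 0 to 0.094. A call has 1 to 12 rows; each row shifts and turns the commanded pose from where the row before left it, along the tool's axes as they then stand; what a row does not reach is not made up. A row lasts 1/12 s, in which the tool goes at most 41.7 mm and 7.16 degrees, less where a joint would pass 70% of its speed; a pose out of reach is approached as far as the arm can. A call is refused whole if a number of a shift passes 0.0417 or a number of a turn 7.16, either way. A call with a gripper value outside its range is refused whole. The fingers move at their own pace and stop on an object; "squeeze" is the grip in N (left out, the last holds). Time passes only in rows, so rows that do not move let the fingers close. It gives the time, the measured TCP pose, the force, the opening and the grip force at its end, in the units of the state.
- arm.read_state(): the state, without advancing time (a new reading comes with each control period).
- read_camera(name): name is "side" or "top"; returns (picture, depth): 420x560x3 uint8, blue, green, red; 420x560 float32, mm along the optical axis (not along the pixel's ray), 0 where there is no reading.
- camera_params(name): a dict with "K" (3x3 intrinsics, pixels), "pose" (4x4, takes a point from camera to world coordinates). Camera axes: x right, y down, z forward; pixel columns grow to the right and rows downward; lengths in mm; the calibration is good to about 2 mm. A picture is of the moment at which its call begins. camera_params takes no time and is no camera call.
- arm.job_done(): hands the job in; it is judged then, once.
The state is a dict: "clock": time; "joints": joint angles; "qvel": joint speeds; "joint_efforts": joint torques, N m; "ee_pos": TCP position; "eef_rot": TCP orientation; "wrist_force": force on the tool from outside, world axes, zero at the start; "wrist_torque": the same for the moment, N m; "finger_gap": finger opening in mm; "grasp_force": force on a finger pad.
Only numpy, scipy, OpenCV 4.12 (cv2) and the standard library are available. Lean on these libraries where they do the work, as an engineer would, in place of code of your own. Each camera call takes 0.05 s, during which the arm holds its last target. There are 200 camera calls.

## Working session

There is one attempt and no reset: what is moved stays moved. The work goes in short steps, Python scripts to look and compute and a tool call to move; the robot and the scene stay as the last step left them, time stands still between calls to the robot, and variables do not carry over. Pictures are saved under pics/ and viewed, at most 10 in all, crops included, and the job is handed in when it is done.

Besides the shell and the picture viewer there is one more tool, called after "Request:" as name(argument=value, ...), one argument or row to a line, values as JSON. drive_tool: Moves the arm, as the interface text tells. Its arguments: {"type":"object","properties":{"deltas":{"type":"array","items":{"type":"array"}},"squeeze":{"type":"number"}},"required":["deltas"]}

```bash
mkdir -p pics; ls; cat > h.py <<'E'
import numpy as np,cv2
from station import arm,read_camera,camera_params
def cloud(n):
    im,d=read_camera(n);p=camera_params(n);K=np.array(p["K"]);T=np.array(p["pose"])
    v,u=np.mgrid[:d.shape[0],:d.shape[1]]
    P=np.stack([(u-K[0,2])/K[0,0]*d,(v-K[1,2])/K[1,1]*d,d],-1)@T[:3,:3].T+T[:3,3]
    P[d==0]=np.nan
    return im,P
E
python3 - <<'E'
from h import *
for n in("top","side"):
    im,P=cloud(n);cv2.imwrite(f"pics/{n}0.png",im);np.save(f"{n}0.npy",P);p=camera_params(n);print(n,p["pose"],p["K"])
s=arm.read_state();print(s["clock"],s["ee_pos"],s["eef_rot"],s["finger_gap"])
E
```

```text
pics
top [[-2.60568803e-02 -9.94996079e-01  9.64564221e-02  4.27940860e+02]
 [-9.99544630e-01  2.74011177e-02  1.26377271e-02 -2.52604398e+01]
 [-1.52175027e-02 -9.60831989e-02 -9.95256975e-01  1.39942189e+03]
 [ 0.00000000e+00  0.00000000e+00  0.00000000e+00  1.00000000e+00]] [[505.3968136    0.         279.43117021]
 [  0.         505.3968136  206.79488733]
 [  0.           0.           1.        ]]
side [[ 8.43224095e-01 -3.14227336e-01  4.36158580e-01 -1.22588782e+00]
 [-5.37464091e-01 -4.77308214e-01  6.95204445e-01 -8.85868276e+02]
 [-1.02701675e-02 -8.20632714e-01 -5.71363696e-01  8.31688600e+02]
 [ 0.00000000e+00  0.00000000e+00  0.00000000e+00  1.00000000e+00]] [[457.89727105   0.         276.64646962]
 [  0.         457.89727105 207.61585654]
 [  0.           0.           1.        ]]
0.1 [151.07463543 657.48658497 204.86516386] [ 1.12715187e-01  9.93627185e-01 -5.50465117e-04 -3.40703669e-05] 94.03501259803902
```

View pics/top0.png

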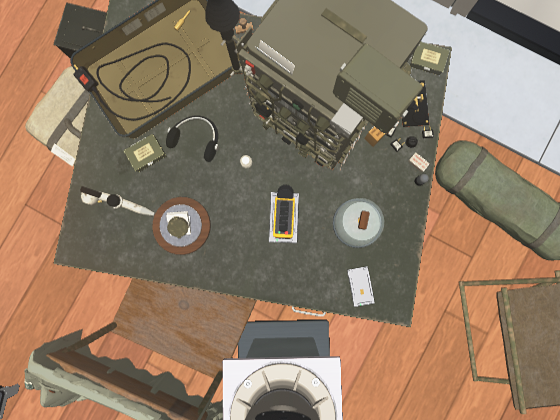

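View pics/side0.png

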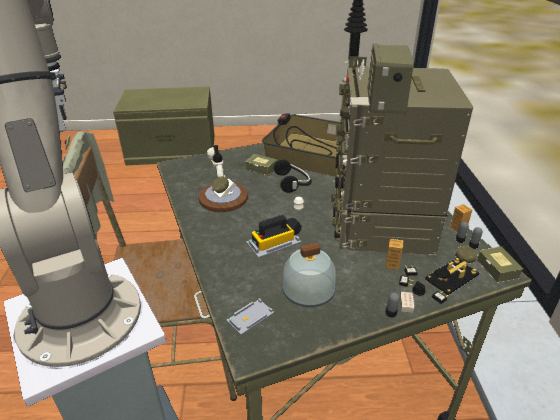

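The top view shows the meter on the grey tray at (284,217), the plinth with the compass at (181,226) and the dome at (359,222). Two things look like the dock: the tray under the meter at (284,217) and a smaller grey plate at (361,286). The larger one holds the meter, so that is the dock. I'll confirm with a crop and measure.

```bash
python3 - <<'E'
from h import *
im=cv2.imread("pics/top0.png")
a=cv2.resize(im[170:310,140:400],None,fx=3,fy=3,interpolation=cv2.INTER_CUBIC)
cv2.imwrite("pics/crop.png",a)
si=cv2.imread("pics/side0.png")
P=np.load("top0.npy");S=np.load("side0.npy")
hsv=cv2.cvtColor(im,cv2.COLOR_BGR2HSV);hs=cv2.cvtColor(si,cv2.COLOR_BGR2HSV)
print("table z top",np.nanmedian(P[240:260,220:260,2]),"side",np.nanmedian(S[215:235,210:240,2]))
def rect(X,name):
    X=X.astype(np.float32);r=cv2.minAreaRect(X[:,:2]);print(name,len(X),np.round(X.mean(0),1),"rect",np.round(r[0],1),np.round(r[1],1),round(r[2],1))
for nm,Q,H,(r0,r1,c0,c1) in(("top",P,hsv,(175,250,260,310)),("side",S,hs,(200,265,235,310))):
    q=Q[r0:r1,c0:c1].reshape(-1,3);h=H[r0:r1,c0:c1].reshape(-1,3)
    y=(h[:,0]>18)&(h[:,0]<35)&(h[:,1]>150)&(h[:,2]>110)
    rect(q[y&(q[:,2]>20)],nm+" yellow")
    b=(h[:,2]<75)&(q[:,2]>62)&(q[:,2]<95);rect(q[b],nm+" handle"); print(np.percentile(q[b][:,2],[5,50,95]))
    g=(q[:,2]>2)&(q[:,2]<25)&(h[:,1]<70)&(h[:,2]>110);rect(q[g],nm+" dock")
# dome knob
for nm,Q,H,(r0,r1,c0,c1) in(("top",P,hsv,(200,240,345,385)),("side",S,hs,(238,262,295,328))):
    q=Q[r0:r1,c0:c1].reshape(-1,3);h=H[r0:r1,c0:c1].reshape(-1,3)
    k=(q[:,2]>105)&(q[:,2]<160)&(h[:,1]>90)&((h[:,0]<18)|(h[:,0]>170));rect(q[k],nm+" knob");print(np.percentile(q[k][:,2],[5,50,95]))
# plinth
for nm,Q,H,(r0,r1,c0,c1) in(("top",P,hsv,(190,262,145,218)),("side",S,hs,(170,215,192,256))):
    q=Q[r0:r1,c0:c1].reshape(-1,3);h=H[r0:r1,c0:c1].reshape(-1,3)
    w=(q[:,2]>12)&(q[:,2]<22)&(h[:,1]>80);X=q[w]
    c=cv2.minEnclosingCircle(X[:,:2].astype(np.float32));print(nm,"wood",len(X),c)
    w=(q[:,2]>22.5)&(q[:,2]<29)&(h[:,1]<80);c=cv2.minEnclosingCircle(q[w][:,:2].astype(np.float32));print(nm,"grey",w.sum(),c)
    # lid
    o=(q[:,2]>48)&(q[:,2]<88)&(h[:,1]>50);X=q[o]
    best=None;rng=np.random.default_rng(0)
    for _ in range(500):
        a=X[rng.choice(len(X),3,False)];n=np.cross(a[1]-a[0],a[2]-a[0]);l=np.linalg.norm(n)
        if l<50: continue
        n/=l;n*=np.sign(n[2]);i=abs((X-a[0])@n)<1.5
        if best is None or i.sum()>best.sum():best=i
    Y=X[best];n=np.linalg.svd(Y-Y.mean(0))[2][2];n*=np.sign(n[2])
    print(nm,"lid",len(X),len(Y),Y.mean(0),n,"tilt",np.degrees(np.arccos(n[2])),"az",np.degrees(np.arctan2(n[1],n[0])))
E
```

```text
table z top 1.1784006009230552 side 1.1387763913405706Traceback (most recent call last):
  File "<stdin>", line 14, in <module>
  File "<stdin>", line 10, in rect
cv2.error: OpenCV(4.12.0) /io/opencv/modules/imgproc/src/convhull.cpp:143: error: (-215:Assertion failed) total >= 0 && (depth == CV_32F || depth == CV_32S) in function 'convexHull'
```

View pics/crop.png

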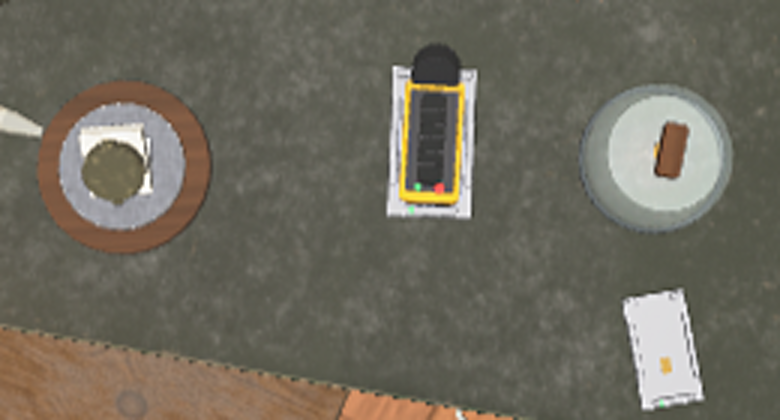

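The crop shows the meter in the larger tray (crop 435,140), head pointing away from the robot (crop 435,60). The stand's low side is towards the robot, and the smaller plate (crop 663,348) is the decoy. I'll fix the array layout and measure.

```bash
cat > m.py <<'E'
from h import *
im=cv2.imread("pics/top0.png")
si=cv2.imread("pics/side0.png")
P=np.load("top0.npy");S=np.load("side0.npy")
hsv=cv2.cvtColor(im,cv2.COLOR_BGR2HSV);hs=cv2.cvtColor(si,cv2.COLOR_BGR2HSV)
C=lambda X:np.ascontiguousarray(X[:,:2],np.float32)
def rect(X,name):
    if len(X)<5: print(name,len(X));return
    r=cv2.minAreaRect(C(X));print(name,len(X),np.round(X.mean(0),1),"rect",np.round(r[0],1),np.round(r[1],1),round(r[2],1),"z",np.round(np.percentile(X[:,2],[5,50,95]),1))
for nm,Q,H,(r0,r1,c0,c1) in(("top",P,hsv,(175,250,260,310)),("side",S,hs,(200,265,235,310))):
    q=Q[r0:r1,c0:c1].reshape(-1,3);h=H[r0:r1,c0:c1].reshape(-1,3)
    y=(h[:,0]>18)&(h[:,0]<35)&(h[:,1]>150)&(h[:,2]>110)
    rect(q[y&(q[:,2]>20)],nm+" yellow")
    rect(q[(h[:,2]<75)&(q[:,2]>70)&(q[:,2]<95)],nm+" handle")
    rect(q[(q[:,2]>4)&(q[:,2]<25)&(h[:,1]<70)&(h[:,2]>110)],nm+" dock")
for nm,Q,H,(r0,r1,c0,c1) in(("top",P,hsv,(200,240,345,385)),("side",S,hs,(238,262,295,328))):
    q=Q[r0:r1,c0:c1].reshape(-1,3);h=H[r0:r1,c0:c1].reshape(-1,3)
    rect(q[(q[:,2]>105)&(q[:,2]<160)&(h[:,1]>90)&((h[:,0]<18)|(h[:,0]>170))],nm+" knob")
for nm,Q,H,(r0,r1,c0,c1) in(("top",P,hsv,(190,262,145,218)),("side",S,hs,(170,215,192,256))):
    q=Q[r0:r1,c0:c1].reshape(-1,3);h=H[r0:r1,c0:c1].reshape(-1,3)
    w=(q[:,2]>14)&(q[:,2]<23)&(h[:,1]>80);print(nm,"wood",w.sum(),cv2.minEnclosingCircle(C(q[w])))
    w=(q[:,2]>24)&(q[:,2]<30)&(h[:,1]<80);print(nm,"grey",w.sum(),cv2.minEnclosingCircle(C(q[w])))
    X=q[(q[:,2]>48)&(q[:,2]<88)&(h[:,1]>50)]
    best=None;rng=np.random.default_rng(0)
    for _ in range(500):
        a=X[rng.choice(len(X),3,False)];n=np.cross(a[1]-a[0],a[2]-a[0]);l=np.linalg.norm(n)
        if l<50: continue
        n/=l;i=abs((X-a[0])@n)<1.5
        if best is None or i.sum()>best.sum():best=i
    Y=X[best];n=np.linalg.svd(Y-Y.mean(0))[2][2];n*=np.sign(n[2])
    print(nm,"lid",len(X),len(Y),Y.mean(0),n,"tilt",np.degrees(np.arccos(n[2])),"az",np.degrees(np.arctan2(n[1],n[0])))
    rect(q[(h[:,1]<45)&(h[:,2]>190)&(q[:,2]>30)],nm+" white")
E
python3 m.py
```

```text
top yellow 219 [524.6 -16.4  44.2] rect [530.6 -18. ] [ 52.4 107.7] 85.0 z [39.2 44.2 48.9]
top handle 230 [532.1 -18.6  82.8] rect [532.7 -18.5] [22.1 76.9] 84.9 z [77.8 83.  87.9]
top dock 443 [526.5 -17.2  12.6] rect [534.1 -25.9] [123.4 136.8] 85.7 z [ 4.8 11.1 21.5]
side yellow 379 [520.8 -42.9  38.4] rect [ 503.3 -109.7] [226.8 114.5] 74.5 z [22.4 38.7 47.5]
side handle 212 [525.3 -21.2  80. ] rect [527.6 -19.1] [24.2 78.7] 83.1 z [71.6 81.3 85.1]
side dock 281 [541.1 -20.   11.8] rect [580.3  15.7] [242.5 149.3] 1.2 z [ 5.  10.  21.5]
top knob 139 [ 512.2 -217.8  136.3] rect [ 512.4 -218.4] [19.3 43.7] 75.4 z [130.3 136.8 140.6]
side knob 207 [ 506.9 -222.6  131.1] rect [ 508.3 -219.2] [21.3 44.3] 74.0 z [118.2 133.6 138.8]
top wood 1000 ((519.149169921875, 264.583251953125), 79.72228240966797)
top grey 601 ((527.6812744140625, 288.40283203125), 81.95391845703125)
top lid 315 141 [510.35207862 263.43923904  67.63405842] [-0.53376367 -0.04926678  0.84419733] tilt 32.413961707655496 az -174.72649952745414
top white 166 [538.2 263.6  58.8] rect [526.  298.2] [128.   66.4] 84.8 z [31.8 61.9 70.1]
side wood 429 ((514.255859375, 267.6507568359375), 82.9024887084961)
side grey 314 ((524.781982421875, 308.5181884765625), 102.95796966552734)
side lid 196 77 [505.54383033 263.87276745  66.24213623] [-0.47044259 -0.02066829  0.88218852] tilt 28.09249899166581 az -177.48440168874328
side white 66 [518.  254.9  46.5] rect [523.5 315.6] [164.6  56.4] 81.4 z [30.8 40.9 65.8]
```

Measurements (mm):

| Item | Position | Orientation | Check |
|---|---|---|---|
| Meter | (531, -18) | heading about -5° | handle 77×22, correct |
| Knob | (512, -218.5) | bar at -15° | 44×19, correct |
| Plinth | (519, 265) | yaw about 3° | radius 79.7, correct |

Start moving, curving outward, with safe clearance.

Request:
drive_tool(
  deltas=[
    [[0,0,0],[-0.028,-0.0215,0],0.06],
    [[0,0,0],[-0.028,-0.0215,0],0.06],
    [[0,0,0],[-0.028,-0.0215,0],0.06],
    [[0,0,0],[-0.028,-0.0215,0],0.06],
    [[0,0,0],[-0.028,-0.0215,0],0.06],
    [[0,0,0],[-0.028,-0.0215,0],0.06],
    [[0,0,0],[-0.028,-0.0215,0],0.06],
    [[0,0,0],[-0.028,-0.0215,0],0.06],
    [[0,0,0],[-0.028,-0.0215,0],0.06],
    [[0,0,0],[-0.028,-0.0215,0],0.06],
    [[0,0,0],[-0.028,-0.0215,0],0.06],
    [[0,0,0],[-0.028,-0.0215,0],0.06],
  ],
)

```text
clock: 1.1
ee_pos: [421.5, 329.6, 205.4]
eef_rot: [0.113, 0.994, -0.0, -0.0]
wrist_force: [0.8, -0.1, 0.9]
finger_gap: 60.0
grasp_force: 0.0
```

```bash
cat > go.py <<'E'
# usage: go.py x y z yaw  -> needed total turn/shift in the present tool frame (yaw = heading of tool y, deg)
import sys;from h import *
from scipy.spatial.transform import Rotation as R
s=arm.read_state();r=R.from_quat(s["eef_rot"]);M=r.as_matrix()
print("t",round(s["clock"],2),"pos",np.round(s["ee_pos"],1),"ytool",round(np.degrees(np.arctan2(M[1,1],M[0,1])),2),"tilt",round(np.degrees(np.arccos(-M[2,2])),2),"gap",round(s["finger_gap"],1),"grip",round(s["grasp_force"],1),"F",np.round(s["wrist_force"],1))
if len(sys.argv)>4:
    x,y,z,w=map(float,sys.argv[1:5]);w=np.radians(w);c,q=np.cos(w),np.sin(w)
    G=np.array([[-q,c,0],[c,q,0],[0,0,-1.]]);G[:,0]=np.cross(G[:,1],G[:,2])
    print("shift mm (tool axes now)",np.round(M.T@(np.array([x,y,z])-s["ee_pos"]),1),"turn deg",np.round(np.degrees((r.inv()*R.from_matrix(G)).as_rotvec()),2),"shift in goal axes",np.round(G.T@(np.array([x,y,z])-s["ee_pos"]),1))
E
python3 go.py 531 -18.3 200 85; python3 - <<'E'
import numpy as np
P=np.load("top0.npy")
q=P[185:220,75:158].reshape(-1,3);q=q[q[:,2]>30];print("white thing",q[:,0].min(),q[:,0].max(),q[:,1].min(),q[:,1].max(),q[:,2].max())
E
```

```text
t 1.1 pos [421.5 329.6 205.4] ytool 77.06 tilt 0.01 gap 60.0 grip 0.0 F [ 0.8 -0.1  0.9]
shift mm (tool axes now) [-184.6 -314.5    5.4] turn deg [-0.   -0.01 -7.94] shift in goal axes [-139.4 -337.     5.4]
white thing 556.0871683168716 629.193775942337 348.25544745007124 531.8854827450593 70.78894263503298
```

Request:
drive_tool(
  deltas=[
    [[0,0,0],[-0.0154,-0.0262,0],0.06],
    [[0,0,0],[-0.0154,-0.0262,0],0.06],
    [[0,0,0],[-0.0154,-0.0262,0],0.06],
    [[0,0,0],[-0.0154,-0.0262,0],0.06],
    [[0,0,0],[-0.0154,-0.0262,0],0.06],
    [[0,0,0],[-0.0154,-0.0262,0],0.06],
    [[0,0,0],[-0.0154,-0.0262,0],0.06],
    [[0,0,0],[-0.0154,-0.0262,0],0.06],
    [[0,0,0],[-0.0154,-0.0262,0],0.06],
    [[0,0,0],[-0.0154,-0.0262,0],0.06],
    [[0,0,0],[-0.0154,-0.0262,0],0.06],
    [[0,0,0],[-0.0154,-0.0262,0],0.06],
  ],
)

```text
clock: 2.1
ee_pos: [530.6, -18.1, 205.4]
eef_rot: [0.113, 0.994, 0.0, -0.0]
wrist_force: [-0.4, 0.6, -1.1]
finger_gap: 59.9
grasp_force: 0.0
```

Request:
drive_tool(
  deltas=[
    [[0,0,-4],[0,0,0.01],0.05],
    [[0,0,-4],[0,0,0.02],0.05],
    [[0,0,0],[0,0,0.02],0.05],
    [[0,0,0],[0,0,0.02],0.05],
    [[0,0,0],[0,0,0],0.05],
    [[0,0,0],[0,0,0],0.05],
  ],
)

```text
clock: 2.6
ee_pos: [529.9, -16.9, 135.1]
eef_rot: [0.043, 0.999, -0.0, -0.001]
wrist_force: [0.1, 0.2, 0.6]
finger_gap: 50.2
grasp_force: 0.0
```

```bash
python3 go.py 531 -18.3 54 85
```

```text
t 2.6 pos [529.9 -16.9 135.1] ytool 85.05 tilt 0.13 gap 50.2 grip 0.0 F [0.1 0.2 0.6]
shift mm (tool axes now) [-1.4 -1.3 81.1] turn deg [-0.05 -0.11  0.05] shift in goal axes [-1.2 -1.3 81.1]
```

Request:
drive_tool(
  deltas=[
    [[0,0,0],[-0.001,-0.001,0.02],0.05],
    [[0,0,0],[0,0,0.02],0.05],
    [[0,0,0],[0,0,0.02],0.05],
    [[0,0,0],[0,0,0.012],0.05],
    [[0,0,0],[0,0,0.008],0.05],
    [[0,0,0],[0,0,0],0.03],
    [[0,0,0],[0,0,0],0.02],
    [[0,0,0],[0,0,0],0.015],
    [[0,0,0],[0,0,0],0.015],
    [[0,0,0],[0,0,0],0.015],
  ],
  squeeze=40,
)

```text
clock: 3.43
ee_pos: [531.9, -17.7, 56.3]
eef_rot: [0.043, 0.999, 0.0, 0.001]
wrist_force: [-0.4, -1.0, 6.5]
finger_gap: 21.6
grasp_force: 40.0
```

```bash
python3 go.py 519 265 100 85
```

```text
t 3.43 pos [531.9 -17.7  56.3] ytool 85.06 tilt 0.07 gap 21.6 grip 40.0 F [-0.4 -1.   6.5]
shift mm (tool axes now) [ 37.2 280.5 -43.7] turn deg [0.02 0.07 0.06] shift in goal axes [ 37.5 280.5 -43.7]
```

Request:
drive_tool(
  deltas=[
    [[0,0,0],[0,0,-0.004],0.015],
    [[0,0,0],[0,0,-0.008],0.015],
    [[0,0,0],[0,0,-0.012],0.015],
    [[0,0,0],[0,0,-0.016],0.015],
    [[0,0,0],[0,0,-0.02],0.015],
    [[0,0,0],[0,0,-0.02],0.015],
    [[0,0,0],[0,0,-0.02],0.015],
    [[0,0,0],[0,0,-0.016],0.015],
    [[0,0,0],[0,0,-0.01],0.015],
    [[0,0,0],[0,0,-0.004],0.015],
  ],
)

```text
clock: 4.27
ee_pos: [532.0, -17.8, 187.6]
eef_rot: [0.043, 0.999, 0.0, 0.001]
wrist_force: [1.0, 0.4, -3.3]
finger_gap: 21.3
grasp_force: 40.0
```

Request:
drive_tool(
  deltas=[
    [[0,0,0],[0.004,0.009,0],0.015],
    [[0,0,0],[0.008,0.016,0],0.015],
    [[0,0,0],[0.012,0.024,0],0.015],
    [[0,0,0],[0.014,0.0285,0],0.015],
    [[0,0,0],[0.014,0.0285,0],0.015],
    [[0,0,0],[0.014,0.0285,0],0.015],
    [[0,0,0],[0.014,0.0285,0],0.015],
    [[0,0,0],[0.014,0.0285,0],0.015],
    [[0,0,0],[0.0135,0.0275,0],0.015],
    [[0,0,0],[0.012,0.024,0],0.015],
    [[0,0,0],[0.008,0.016,0],0.015],
    [[0,0,0],[0.004,0.009,0],0.015],
  ],
)

```text
clock: 5.27
ee_pos: [421.3, 263.0, 184.5]
eef_rot: [0.042, 0.999, -0.0, -0.001]
wrist_force: [0.4, 0.1, -3.4]
finger_gap: 21.8
grasp_force: 40.0
```

Request:
drive_tool(
  deltas=[
    [[0,0,-2],[0,0,0],0.015],
    [[0,0,-2],[0,0,0],0.015],
    [[0,0,-2],[0,0,0],0.015],
    [[0,0,-2],[0,0,0],0.015],
    [[0,0,0],[0,0,0],0.015],
    [[0,0,0],[0,0,0],0.015],
  ],
)

```text
clock: 5.77
ee_pos: [423.3, 260.1, 185.0]
eef_rot: [-0.026, 1.0, -0.0, -0.0]
wrist_force: [0.8, 0.3, -2.5]
finger_gap: 21.6
grasp_force: 40.0
```

```bash
python3 go.py 424.5 260 115 93; python3 - <<'E'
from h import *
for n in("top","side"):
    im,P=cloud(n);np.save(f"{n}1.npy",P);cv2.imwrite(f"pics/{n}1.png",im)
a=cv2.imread("pics/top1.png")[160:300,100:280];b=cv2.imread("pics/side1.png")[110:230,150:300]
r=lambda x:cv2.resize(x,(400,300),interpolation=cv2.INTER_CUBIC)
cv2.imwrite("pics/c1.png",np.hstack([r(a),r(b)]))
E
```

```text
t 5.77 pos [423.3 260.1 185. ] ytool 92.96 tilt 0.06 gap 21.6 grip 40.0 F [ 0.8  0.3 -2.5]
shift mm (tool axes now) [-1.3 -0.1 70. ] turn deg [-0.04 -0.04 -0.04] shift in goal axes [-1.2 -0.1 70. ]
```

View pics/c1.png

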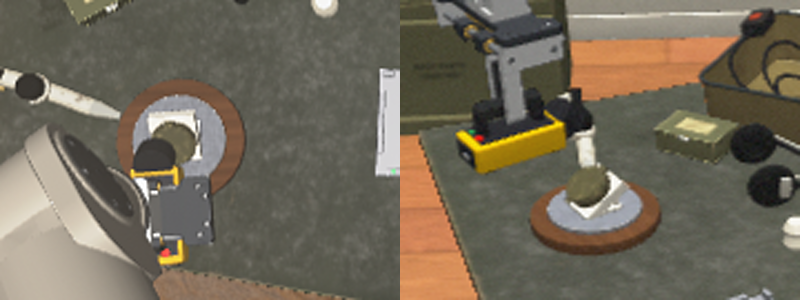

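The meter is held level in front of and above the plinth: head at left-crop (155,155), compass at (175,140). The sideways offset may be parallax, so I'll measure it in 3D, along with the empty dock.

```bash
python3 - <<'E'
from h import *
C=lambda X:np.ascontiguousarray(X[:,:2],np.float32)
for n,(r0,r1,c0,c1) in(("top",(200,300,140,200)),("side",(140,190,160,230))):
    im=cv2.imread(f"pics/{n}1.png");Q=np.load(f"{n}1.npy");H=cv2.cvtColor(im,cv2.COLOR_BGR2HSV)
    q=Q[r0:r1,c0:c1].reshape(-1,3);h=H[r0:r1,c0:c1].reshape(-1,3)
    y=(h[:,0]>15)&(h[:,0]<35)&(h[:,1]>150)&(q[:,2]>120)&(q[:,2]<190)
    X=q[y];r=cv2.minAreaRect(C(X));print(n,"yellow",len(X),np.round(r[0],1),np.round(r[1],1),r[2],np.percentile(X[:,2],[2,50,98]).round(1))
# side: head pixels
Q=np.load("top1.npy");H=cv2.cvtColor(cv2.imread("pics/top1.png"),cv2.COLOR_BGR2HSV)
q=Q[219:240,150:185].reshape(-1,3);h=H[219:240,150:185].reshape(-1,3);m=(h[:,2]<70)&(q[:,2]>100)&(q[:,2]<180)&(q[:,0]>470)
print("head",m.sum(),q[m].mean(0).round(1),q[m].min(0).round(1),q[m].max(0).round(1))
# dock empty
q=Q[180:250,255:312].reshape(-1,3);h=H[180:250,255:312].reshape(-1,3)
m=(q[:,2]>4)&(q[:,2]<25)&(h[:,1]<80)&(h[:,2]>100)
mm=np.zeros((70,57),np.uint8);mm[m.reshape(70,57)]=255
k,L,st,_=cv2.connectedComponentsWithStats(mm);i=1+st[1:,4].argmax();X=q[(L==i).ravel()]
print("dock",cv2.minAreaRect(C(X)),len(X),np.median(X,0))
# plinth fit
Q=np.load("top0.npy");H=cv2.cvtColor(cv2.imread("pics/top0.png"),cv2.COLOR_BGR2HSV)
q=Q[190:262,145:218].reshape(-1,3);h=H[190:262,145:218].reshape(-1,3);w=(q[:,2]>24)&(q[:,2]<30)&(h[:,1]<80)&(np.hypot(q[:,0]-519,q[:,1]-264.6)<63)
print("grey",cv2.minEnclosingCircle(C(q[w])),w.sum())
# stand white top back edge
w=(h[:,1]<45)&(h[:,2]>170)&(q[:,2]>32)&(np.hypot(q[:,0]-519,q[:,1]-264.6)<52)
X=q[w];print("white",cv2.minAreaRect(C(X)),w.sum())
E
```

```text
top yellow 135 [423.7 256.4] [109.5  51.7] 4.383367538452148 [150.3 172.3 178.7]
side yellow 437 [422.3 251.5] [ 50.1 119.3] 87.03741455078125 [140.1 161.9 176. ]
head 119 [490.9 257.7 174.4] [475.4 239.7 160.5] [509.8 281.7 179.9]
dock ((534.004150390625, -16.806373596191406), (79.67454528808594, 139.9475860595703), 86.2071533203125) 1218 [536.11822723 -17.92505057   8.4100177 ]
grey ((519.5811157226562, 263.9656982421875), 58.36039352416992) 588
white ((523.7847900390625, 257.673095703125), (81.65505981445312, 60.804771423339844), 89.60881805419922) 169
```

Request:
drive_tool(
  deltas=[
    [[0,0,0],[-0.0012,0.0015,0.005],0.015],
    [[0,0,0],[0,0,0.01],0.015],
    [[0,0,0],[0,0,0.012],0.015],
    [[0,0,0],[0,0,0.012],0.015],
    [[0,0,0],[0,0,0.008],0.015],
    [[0,0,0],[0,0,0.005],0.015],
    [[0,0,0],[0,0,0.003],0.015],
    [[0,0,0],[0,0,0],0.015],
    [[0,0,0],[0,0,0],0.015],
  ],
)

```text
clock: 6.62
ee_pos: [424.8, 262.2, 130.7]
eef_rot: [-0.027, 1.0, 0.0, 0.0]
wrist_force: [-0.1, 0.5, -3.3]
finger_gap: 22.1
grasp_force: 40.0
```

```bash
python3 go.py 424.5 261.6 115 93; python3 - <<'E'
from h import *
for n in("top","side"):
    im,P=cloud(n);np.save(f"{n}2.npy",P);cv2.imwrite(f"pics/{n}2.png",im)
a=cv2.imread("pics/top2.png")[195:270,140:240];b=cv2.imread("pics/side2.png")[145:220,170:270]
r=lambda x:cv2.resize(x,(400,300),interpolation=cv2.INTER_CUBIC)
cv2.imwrite("pics/c2.png",np.hstack([r(a),r(b)]))
C=lambda X:np.ascontiguousarray(X[:,:2],np.float32)
Q=np.load("top2.npy");H=cv2.cvtColor(cv2.imread("pics/top2.png"),cv2.COLOR_BGR2HSV)
q=Q[195:262,145:218].reshape(-1,3);h=H[195:262,145:218].reshape(-1,3);m=(h[:,2]<70)&(q[:,2]>95)&(q[:,2]<150)&(q[:,0]>482)
X=q[m];print("head",m.sum(),X.mean(0).round(1),X.min(0).round(1),X.max(0).round(1))
# side: head edge & lid plane
Q=np.load("side2.npy");H=cv2.cvtColor(cv2.imread("pics/side2.png"),cv2.COLOR_BGR2HSV)
q=Q[150:205,185:245].reshape(-1,3);h=H[150:205,185:245].reshape(-1,3)
m=(h[:,2]<60)&(q[:,2]>60)&(q[:,0]>470)&(q[:,0]<530)&(q[:,1]<300);X=q[m];print("head side",m.sum(),X.mean(0).round(1),X.min(0).round(1),X.max(0).round(1))
E
```

```text
t 6.62 pos [424.8 262.2 130.7] ytool 93.06 tilt 0.01 gap 22.1 grip 40.0 F [-0.1  0.5 -3.3]
shift mm (tool axes now) [ 0.3 -0.6 15.7] turn deg [0.   0.01 0.06] shift in goal axes [ 0.3 -0.6 15.7]
head 177 [495.3 261.3 125.2] [482.1 242.2  98.2] [511.3 282.3 137. ]
head side 112 [486.8 257.4 119.9] [472.7 241.6  92.6] [506.4 287.2 135.4]
```

View pics/c2.png

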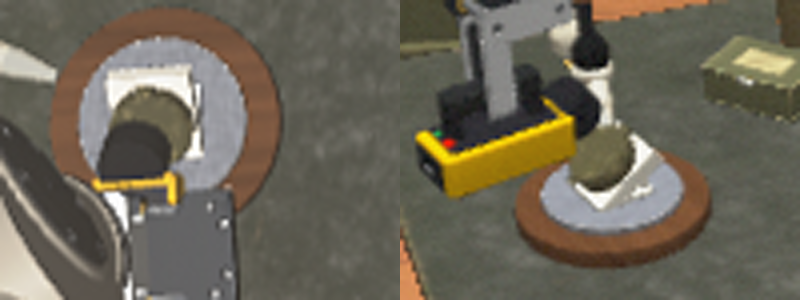

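Head against lid in the same camera: lateral offset about 1 mm, gap about 33 mm. I'll descend the last 14.5 mm and hold.

Request:
drive_tool(
  deltas=[
    [[0,0,0],[0.0003,0.0008,0.002],0.015],
    [[0,0,0],[0,0,0.003],0.015],
    [[0,0,0],[0,0,0.003],0.015],
    [[0,0,0],[0,0,0.003],0.015],
    [[0,0,0],[0,0,0.002],0.015],
    [[0,0,0],[0,0,0.0015],0.015],
    [[0,0,0],[0,0,0],0.015],
    [[0,0,0],[0,0,0],0.015],
    [[0,0,0],[0,0,0],0.015],
    [[0,0,0],[0,0,0],0.015],
    [[0,0,0],[0,0,0],0.015],
    [[0,0,0],[0,0,0],0.015],
  ],
)

```text
clock: 7.72
ee_pos: [424.3, 263.0, 116.1]
eef_rot: [-0.027, 1.0, 0.0, 0.0]
wrist_force: [0.6, 0.2, -2.7]
finger_gap: 21.6
grasp_force: 40.0
```

```bash
python3 go.py 424.5 263 116 93; python3 - <<'E'
from h import *
for n in("top","side"):
    im,P=cloud(n);np.save(f"{n}3.npy",P);cv2.imwrite(f"pics/{n}3.png",im)
a=cv2.imread("pics/top3.png")[195:270,140:240];b=cv2.imread("pics/side3.png")[145:220,170:270]
r=lambda x:cv2.resize(x,(400,300),interpolation=cv2.INTER_CUBIC)
cv2.imwrite("pics/c3.png",np.hstack([r(a),r(b)]))
Q=np.load("top3.npy");H=cv2.cvtColor(cv2.imread("pics/top3.png"),cv2.COLOR_BGR2HSV)
q=Q[195:262,145:218].reshape(-1,3);h=H[195:262,145:218].reshape(-1,3);m=(h[:,2]<70)&(q[:,2]>85)&(q[:,2]<150)&(q[:,0]>482)
X=q[m];print("head",m.sum(),X.mean(0).round(1),X.min(0).round(1),X.max(0).round(1))
P0=np.load("top0.npy")[190:262,145:218].reshape(-1,3);h=cv2.cvtColor(cv2.imread("pics/top0.png"),cv2.COLOR_BGR2HSV)[190:262,145:218].reshape(-1,3)
m=(h[:,1]>50)&(P0[:,2]>48)&(P0[:,2]<90);X=P0[m];print("compass",np.percentile(X,[1,50,99],axis=0).round(1))
E
```

```text
t 7.72 pos [424.3 263.  116.1] ytool 93.06 tilt 0.01 gap 21.6 grip 40.0 F [ 0.6  0.2 -2.7]
shift mm (tool axes now) [-0.2  0.   0.1] turn deg [0.   0.01 0.06] shift in goal axes [-0.2  0.   0.1]
head 174 [494.9 261.6 111.1] [482.3 242.5  86.3] [511.6 282.7 123. ]
compass [[487.7 238.4  50.8]
 [511.2 262.8  67.8]
 [536.4 288.2  81.4]]
```

View pics/c3.png

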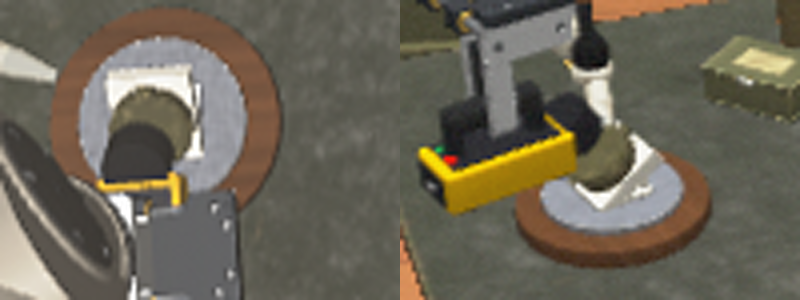

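The head sits square over the lid, with the window just off it in the side crop (590,130). The y offset is under 1 mm. Now hold more than 3 s.

Request:
drive_tool(
  deltas=[
    [[0,0,0],[0,0,0],0.015],
    [[0,0,0],[0,0,0],0.015],
    [[0,0,0],[0,0,0],0.015],
    [[0,0,0],[0,0,0],0.015],
    [[0,0,0],[0,0,0],0.015],
    [[0,0,0],[0,0,0],0.015],
    [[0,0,0],[0,0,0],0.015],
    [[0,0,0],[0,0,0],0.015],
    [[0,0,0],[0,0,0],0.015],
    [[0,0,0],[0,0,0],0.015],
    [[0,0,0],[0,0,0],0.015],
    [[0,0,0],[0,0,0],0.015],
  ],
)

```text
clock: 8.82
ee_pos: [424.3, 262.9, 116.0]
eef_rot: [-0.027, 1.0, -0.0, -0.0]
wrist_force: [-0.5, -0.5, -2.7]
finger_gap: 21.7
grasp_force: 40.0
```

Request:
drive_tool(
  deltas=[
    [[0,0,0],[0,0,0],0.015],
    [[0,0,0],[0,0,0],0.015],
    [[0,0,0],[0,0,0],0.015],
    [[0,0,0],[0,0,0],0.015],
    [[0,0,0],[0,0,0],0.015],
    [[0,0,0],[0,0,0],0.015],
    [[0,0,0],[0,0,0],0.015],
    [[0,0,0],[0,0,0],0.015],
    [[0,0,0],[0,0,0],0.015],
    [[0,0,0],[0,0,0],0.015],
    [[0,0,0],[0,0,0],0.015],
    [[0,0,0],[0,0,0],0.015],
  ],
)

```text
clock: 9.82
ee_pos: [424.3, 262.9, 116.0]
eef_rot: [-0.027, 1.0, -0.0, -0.0]
wrist_force: [0.2, -0.4, -3.4]
finger_gap: 21.6
grasp_force: 40.0
```

Request:
drive_tool(
  deltas=[
    [[0,0,0],[0,0,0],0.015],
    [[0,0,0],[0,0,0],0.015],
    [[0,0,0],[0,0,0],0.015],
    [[0,0,0],[0,0,0],0.015],
    [[0,0,0],[0,0,0],0.015],
    [[0,0,0],[0,0,0],0.015],
    [[0,0,0],[0,0,0],0.015],
    [[0,0,0],[0,0,0],0.015],
    [[0,0,0],[0,0,0],0.015],
    [[0,0,0],[0,0,0],0.015],
    [[0,0,0],[0,0,0],0.015],
    [[0,0,0],[0,0,0],0.015],
  ],
)

```text
clock: 10.82
ee_pos: [424.3, 262.9, 116.0]
eef_rot: [-0.027, 1.0, -0.0, -0.0]
wrist_force: [-0.2, -1.0, -3.2]
finger_gap: 21.9
grasp_force: 40.0
```

Request:
drive_tool(
  deltas=[
    [[0,0,0],[0,0,-0.003],0.015],
    [[0,0,0],[0,0,-0.006],0.015],
    [[0,0,0],[0,0,-0.01],0.015],
    [[0,0,0],[0,0,-0.014],0.015],
    [[0,0,0],[0,0,-0.014],0.015],
    [[0,0,0],[0,0,-0.012],0.015],
    [[0,0,0],[0,0,-0.01],0.015],
    [[0,0,2],[0,0,-0.003],0.015],
    [[0,0,2],[0,0,0],0.015],
    [[0,0,2],[0,0,0],0.015],
    [[0,0,2],[0,0,0],0.015],
    [[0,0,0],[0,0,0],0.015],
  ],
)

```text
clock: 11.82
ee_pos: [424.4, 263.0, 188.7]
eef_rot: [0.044, 0.999, 0.0, 0.0]
wrist_force: [-0.0, 0.3, -3.0]
finger_gap: 21.7
grasp_force: 40.0
```

```bash
python3 go.py 531.9 -17.7 187 85.06
```

```text
t 11.82 pos [424.4 263.  188.7] ytool 84.95 tilt 0.03 gap 21.7 grip 40.0 F [-0.   0.3 -3. ]
shift mm (tool axes now) [-131.8 -270.1    1.6] turn deg [ 0.02  0.02 -0.11] shift in goal axes [-131.3 -270.3    1.7]
```

Request:
drive_tool(
  deltas=[
    [[0,0,0],[-0.004,-0.009,0],0.015],
    [[0,0,0],[-0.008,-0.016,0],0.015],
    [[0,0,0],[-0.012,-0.024,0],0.015],
    [[0,0,0],[-0.014,-0.029,0],0.015],
    [[0,0,0],[-0.014,-0.029,0],0.015],
    [[0,0,0],[-0.0145,-0.029,0],0.015],
    [[0,0,0],[-0.0145,-0.029,0],0.015],
    [[0,0,0],[-0.0145,-0.029,0],0.015],
    [[0,0,0],[-0.0135,-0.0275,0],0.015],
    [[0,0,0],[-0.012,-0.024,0],0.015],
    [[0,0,0],[-0.008,-0.016,0],0.015],
    [[0,0,0],[-0.004,-0.009,0],0.015],
  ],
)

```text
clock: 12.82
ee_pos: [533.9, -21.3, 188.3]
eef_rot: [0.044, 0.999, -0.0, 0.0]
wrist_force: [-0.2, 0.7, -3.4]
finger_gap: 21.6
grasp_force: 40.0
```

Request:
drive_tool(
  deltas=[
    [[0,0,0],[0,0,0.005],0.015],
    [[0,0,0],[0,0,0.01],0.015],
    [[0,0,0],[0,0,0.016],0.015],
    [[0,0,0],[0,0,0.02],0.015],
    [[0,0,0],[0,0,0.02],0.015],
    [[0,0,0],[0,0,0.016],0.015],
    [[0,0,0],[0,0,0.01],0.015],
    [[0,0,0],[0,0,0.005],0.015],
    [[0,0,0],[0,0,0],0.015],
    [[0,0,0],[0,0,0],0.015],
  ],
)

```text
clock: 13.65
ee_pos: [533.6, -17.7, 86.2]
eef_rot: [0.043, 0.999, 0.0, 0.0]
wrist_force: [0.7, -0.4, -2.6]
finger_gap: 21.9
grasp_force: 40.0
```

```bash
python3 go.py 532.7 -17.7 56.3 85.06
```

```text
t 13.65 pos [533.6 -17.7  86.2] ytool 85.09 tilt 0.0 gap 21.9 grip 40.0 F [ 0.7 -0.4 -2.6]
shift mm (tool axes now) [ 0.9 -0.1 29.9] turn deg [0.   0.   0.03] shift in goal axes [ 0.9 -0.1 29.9]
```

Request:
drive_tool(
  deltas=[
    [[0,0,0],[0.0008,0,0.005],0.015],
    [[0,0,0],[0,0,0.007],0.015],
    [[0,0,0],[0,0,0.006],0.015],
    [[0,0,0],[0,0,0.004],0.015],
    [[0,0,0],[0,0,0.003],0.015],
    [[0,0,0],[0,0,0.0025],0.015],
    [[0,0,0],[0,0,0.0015],0.015],
    [[0,0,0],[0,0,0.0005],0.015],
    [[0,0,0],[0,0,0],0.015],
    [[0,0,0],[0,0,0],0.015],
  ],
)

```text
clock: 14.48
ee_pos: [532.8, -18.0, 56.6]
eef_rot: [0.043, 0.999, -0.0, 0.0]
wrist_force: [0.1, 0.9, -3.1]
finger_gap: 21.8
grasp_force: 40.0
```

```bash
python3 go.py 532.7 -17.7 56.3 85.06
```

```text
t 14.48 pos [532.8 -18.   56.6] ytool 85.05 tilt 0.02 gap 21.8 grip 40.0 F [ 0.1  0.9 -3.1]
shift mm (tool axes now) [0.2 0.3 0.3] turn deg [ 0.    0.02 -0.01] shift in goal axes [0.2 0.3 0.3]
```

Request:
drive_tool(
  deltas=[
    [[0,0,0],[0,0,0.0005],0.015],
    [[0,0,0],[0,0,0.0002],0.015],
    [[0,0,0],[0,0,0],0.024],
    [[0,0,0],[0,0,0],0.034],
    [[0,0,0],[0,0,0],0.05],
    [[0,0,0],[0,0,0],0.05],
    [[0,0,0],[0,0,0],0.05],
    [[0,0,0],[0,0,0],0.05],
    [[0,0,0],[0,0,0],0.05],
  ],
)

```text
clock: 15.23
ee_pos: [532.7, -18.0, 55.8]
eef_rot: [0.043, 0.999, -0.0, -0.0]
wrist_force: [0.4, 0.2, 0.0]
finger_gap: 50.3
grasp_force: 0.0
```

Request:
drive_tool(
  deltas=[
    [[0,0,0],[0,0,-0.01],0.05],
    [[0,0,0],[0,0,-0.02],0.05],
    [[0,0,0],[0,0,-0.025],0.05],
    [[0,0,0],[0,0,-0.025],0.05],
    [[0,0,0],[0,0,-0.025],0.05],
    [[0,0,0],[0,0,-0.025],0.05],
    [[0,0,5],[0,0,-0.015],0.05],
    [[0,0,5],[0,0,0],0.05],
    [[0,0,0],[0,0,0],0.05],
  ],
)

```text
clock: 15.98
ee_pos: [533.1, -18.0, 202.4]
eef_rot: [0.132, 0.991, 0.001, 0.001]
wrist_force: [-0.2, -0.4, -1.4]
finger_gap: 50.3
grasp_force: 0.0
```

```bash
python3 go.py 512 -218.3 150 75; python3 - <<'E'
from h import *
C=lambda X:np.ascontiguousarray(X[:,:2],np.float32)
im,Q=cloud("side");cv2.imwrite("pics/side4.png",im)
cv2.imwrite("pics/c4.png",cv2.resize(im[195:310,230:350],None,fx=4,fy=4,interpolation=cv2.INTER_CUBIC))
E
```

```text
t 15.98 pos [533.1 -18.  202.4] ytool 74.79 tilt 0.13 gap 50.3 grip 0.0 F [-0.2 -0.4 -1.4]
shift mm (tool axes now) [ -32.  -198.9   52.2] turn deg [ 0.07  0.11 -0.21] shift in goal axes [ -31.4 -199.    52.4]
```

View pics/c4.png

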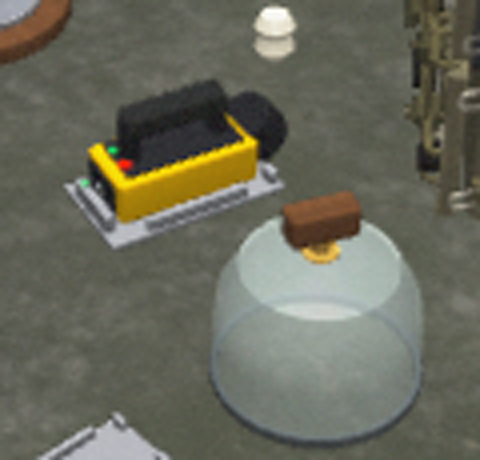

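The meter sits level in its dock. Next the dome knob.

Request:
drive_tool(
  deltas=[
    [[0,0,0],[-0.0032,-0.0199,0],0.05],
    [[0,0,0],[-0.0032,-0.0199,0],0.05],
    [[0,0,0],[-0.0032,-0.0199,0],0.05],
    [[0,0,0],[-0.0032,-0.0199,0],0.05],
    [[0,0,0],[-0.0032,-0.0199,0],0.05],
    [[0,0,0],[-0.0032,-0.0199,0],0.05],
    [[0,0,0],[-0.0032,-0.0199,0],0.05],
    [[0,0,0],[-0.0032,-0.0199,0],0.05],
    [[0,0,0],[-0.0032,-0.0199,0],0.05],
    [[0,0,0],[-0.0032,-0.0199,0],0.05],
    [[0,0,0],[0,0,0.01],0.05],
    [[0,0,0],[0,0,0.01],0.05],
  ],
)

```text
clock: 17.03
ee_pos: [511.9, -219.4, 180.2]
eef_rot: [0.13, 0.992, -0.0, -0.0]
wrist_force: [0.3, -0.1, 0.1]
finger_gap: 50.0
grasp_force: 0.0
```

Request:
drive_tool(
  deltas=[
    [[0,0,0],[0,0,0.012],0.045],
    [[0,0,0],[0,0,0.012],0.045],
    [[0,0,0],[0,0,0],0.045],
    [[0,0,0],[0,0,0],0.045],
  ],
)

```text
clock: 17.37
ee_pos: [511.9, -217.7, 155.8]
eef_rot: [0.129, 0.992, -0.0, -0.001]
wrist_force: [-0.5, 0.1, 0.4]
finger_gap: 45.0
grasp_force: 0.0
```

```bash
python3 go.py 512 -219 106 75
```

```text
t 17.37 pos [ 511.9 -217.7  155.8] ytool 75.13 tilt 0.12 gap 45.0 grip 0.0 F [-0.5  0.1  0.4]
shift mm (tool axes now) [-0.5 -1.2 49.8] turn deg [-0.02 -0.12  0.13] shift in goal axes [-0.4 -1.2 49.8]
```

Request:
drive_tool(
  deltas=[
    [[0,0,0],[-0.0005,-0.001,0.012],0.045],
    [[0,0,0],[0,0,0.014],0.045],
    [[0,0,0],[0,0,0.014],0.045],
    [[0,0,0],[0,0,0.006],0.045],
    [[0,0,0],[0,0,0.003],0.045],
    [[0,0,0],[0,0,0],0.03],
    [[0,0,0],[0,0,0],0.022],
    [[0,0,0],[0,0,0],0.01],
    [[0,0,0],[0,0,0],0.01],
    [[0,0,0],[0,0,0],0.01],
    [[0,0,0],[0,0,0],0.01],
  ],
  squeeze=60,
)

```text
clock: 18.28
ee_pos: [512.8, -219.5, 108.2]
eef_rot: [0.13, 0.992, 0.0, 0.0]
wrist_force: [0.7, 1.1, 5.0]
finger_gap: 19.6
grasp_force: 59.9
```

```bash
python3 go.py 512 -219 106 75
```

```text
t 18.28 pos [ 512.8 -219.5  108.2] ytool 75.07 tilt 0.04 gap 19.6 grip 59.9 F [0.7 1.1 5. ]
shift mm (tool axes now) [0.9 0.3 2.2] turn deg [0.01 0.04 0.07] shift in goal axes [0.9 0.3 2.2]
```

Request:
drive_tool(
  deltas=[
    [[0,0,0],[0,0,-0.002],0.01],
    [[0,0,0],[0,0,-0.004],0.01],
    [[0,0,0],[0,0,-0.007],0.01],
    [[0,0,0],[0,0,-0.01],0.01],
    [[0,0,0],[0,0,-0.013],0.01],
    [[0,0,0],[0,0,-0.015],0.01],
    [[0,0,0],[0,0,-0.016],0.01],
    [[0,0,0],[0,0,-0.016],0.01],
    [[0,0,0],[0,0,-0.016],0.01],
    [[0,0,0],[0,0,-0.014],0.01],
    [[0,0,0],[0,0,-0.011],0.01],
    [[0,0,0],[0,0,-0.006],0.01],
  ],
)

```text
clock: 19.28
ee_pos: [512.9, -219.9, 239.7]
eef_rot: [0.13, 0.991, 0.0, 0.001]
wrist_force: [-0.2, 0.0, -2.2]
finger_gap: 19.7
grasp_force: 59.9
```

```bash
python3 go.py 519.5 266.5 239 75.07
```

```text
t 19.28 pos [ 512.9 -219.9  239.7] ytool 75.05 tilt 0.11 gap 19.7 grip 59.9 F [-0.2  0.  -2.2]
shift mm (tool axes now) [119.1 471.6   0.7] turn deg [ 0.02  0.11 -0.02] shift in goal axes [118.9 471.6   0.7]
```

Request:
drive_tool(
  deltas=[
    [[0,0,0],[0.0002,0.001,0],0.01],
    [[0,0,0],[0.0005,0.0019,0],0.01],
    [[0,0,0],[0.001,0.0039,0],0.01],
    [[0,0,0],[0.0015,0.0058,0],0.01],
    [[0,0,0],[0.002,0.0078,0],0.01],
    [[0,0,0],[0.0024,0.0097,0],0.01],
    [[0,0,0],[0.0029,0.0116,0],0.01],
    [[0,0,0],[0.0034,0.0136,0],0.01],
    [[0,0,0],[0.0039,0.0155,0],0.01],
    [[0,0,0],[0.0042,0.0165,0],0.01],
    [[0,0,0],[0.0044,0.0175,0],0.01],
    [[0,0,0],[0.0045,0.018,0],0.01],
  ],
)

```text
clock: 20.28
ee_pos: [514.1, -91.3, 237.6]
eef_rot: [0.13, 0.992, -0.0, -0.0]
wrist_force: [0.6, -0.4, -2.3]
finger_gap: 19.2
grasp_force: 59.9
```

Request:
drive_tool(
  deltas=[
    [[0,0,0],[0.0048,0.0189,0],0.01],
    [[0,0,0],[0.0048,0.0189,0],0.01],
    [[0,0,0],[0.0048,0.0189,0],0.01],
    [[0,0,0],[0.0048,0.0189,0],0.01],
    [[0,0,0],[0.0048,0.0189,0],0.01],
    [[0,0,0],[0.0048,0.0189,0],0.01],
    [[0,0,0],[0.0048,0.0189,0],0.01],
    [[0,0,0],[0.0048,0.0189,0],0.01],
    [[0,0,0],[0.0048,0.0189,0],0.01],
    [[0,0,0],[0.0048,0.0189,0],0.01],
    [[0,0,0],[0.0048,0.0189,0],0.01],
    [[0,0,0],[0.0048,0.0189,0],0.01],
  ],
)

```text
clock: 21.28
ee_pos: [516.5, 142.9, 237.6]
eef_rot: [0.13, 0.992, -0.0, -0.0]
wrist_force: [0.0, -0.5, -3.2]
finger_gap: 19.3
grasp_force: 59.9
```

Request:
drive_tool(
  deltas=[
    [[0,0,0],[0.0045,0.018,0],0.01],
    [[0,0,0],[0.0044,0.0175,0],0.01],
    [[0,0,0],[0.0042,0.0165,0],0.01],
    [[0,0,0],[0.0039,0.0155,0],0.01],
    [[0,0,0],[0.0034,0.0136,0],0.01],
    [[0,0,0],[0.0029,0.0116,0],0.01],
    [[0,0,0],[0.0024,0.0097,0],0.01],
    [[0,0,0],[0.002,0.0078,0],0.01],
    [[0,0,0],[0.0015,0.0058,0],0.01],
    [[0,0,0],[0.001,0.0039,0],0.01],
    [[0,0,0],[0.0005,0.0019,0],0.01],
    [[0,0,0],[0.0002,0.001,0],0.01],
  ],
)

```text
clock: 22.28
ee_pos: [519.0, 267.5, 237.8]
eef_rot: [0.13, 0.991, -0.0, -0.0]
wrist_force: [-0.7, 0.6, -3.4]
finger_gap: 19.8
grasp_force: 59.9
```

Request:
drive_tool(
  deltas=[
    [[0,0,0],[0,0,0],0.01],
    [[0,0,0],[0,0,0],0.01],
    [[0,0,0],[0,0,0],0.01],
    [[0,0,0],[0,0,0],0.01],
  ],
)

```text
clock: 22.62
ee_pos: [519.0, 267.3, 237.8]
eef_rot: [0.13, 0.991, -0.0, 0.0]
wrist_force: [0.8, -0.1, -1.9]
finger_gap: 19.3
grasp_force: 59.9
```

```bash
python3 go.py 519.5 266.5 239 75.07; python3 - <<'E'
from h import *
for n in("top","side"):
    im,P=cloud(n);np.save(f"{n}5.npy",P);cv2.imwrite(f"pics/{n}5.png",im)
a=cv2.imread("pics/top5.png")[170:290,100:260];b=cv2.imread("pics/side5.png")[90:225,140:320]
r=lambda x:cv2.resize(x,(400,300),interpolation=cv2.INTER_CUBIC)
cv2.imwrite("pics/c5.png",np.hstack([r(a),r(b)]))
E
```

```text
t 22.62 pos [519.  267.3 237.8] ytool 75.03 tilt 0.0 gap 19.3 grip 59.9 F [ 0.8 -0.1 -1.9]
shift mm (tool axes now) [-0.7 -0.6 -1.2] turn deg [-0.    0.   -0.04] shift in goal axes [-0.7 -0.6 -1.2]
```

View pics/c5.png

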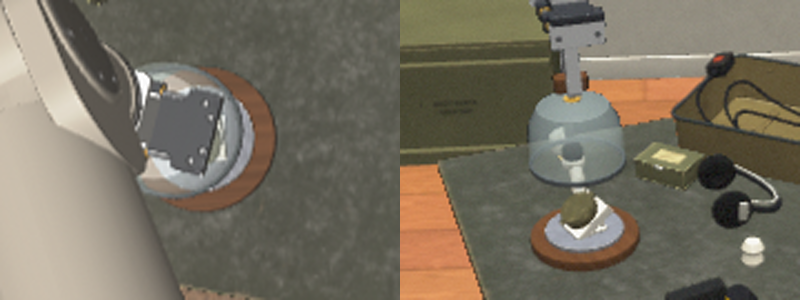

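The dome hangs level over the plinth (side crop: rim at (577,170), plinth at (585,235)). I'll measure the dome axis against the plinth in each camera.

```bash
cat > f.py <<'E'
import sys;from h import *
from scipy.optimize import least_squares
def fit(X,R):
    f=lambda p:np.hypot(X[:,0]-p[0],X[:,1]-p[1])-R
    s=least_squares(f,[519,266],loss="soft_l1",f_scale=1.5);return s.x.round(1),round(np.median(abs(f(s.x))),2)
k,zr=sys.argv[1],float(sys.argv[2])
for n in("top","side"):
    Q=np.load(f"{n}{k}.npy").reshape(-1,3);q=Q[np.isfinite(Q[:,0])]
    q=q[np.hypot(q[:,0]-519,q[:,1]-264)<95]
    for lo,hi in((0,15),(15,35),(35,55)):
        X=q[(q[:,2]>zr+lo)&(q[:,2]<zr+hi)&(abs(np.hypot(q[:,0]-519,q[:,1]-264)-66)<12)]
        print(n,"dome band",lo,hi,len(X),fit(X,67.5) if len(X)>9 else "")
    X=q[(q[:,2]>3)&(q[:,2]<15)];print(n,"plinth side wall",len(X),fit(X,80) if len(X)>9 else "")
# plinth outer edge from top0 by hull of wood
Q=np.load("top0.npy").reshape(-1,3)
for n in("top","side"):
    Q=np.load(f"{n}0.npy").reshape(-1,3);q=Q[np.isfinite(Q[:,0])];q=q[np.hypot(q[:,0]-519,q[:,1]-264)<95]
    X=q[(q[:,2]>3)&(q[:,2]<15)];print(n,"0 wall",len(X),fit(X,80))
    X=q[(q[:,2]>16)&(q[:,2]<23)];H=cv2.convexHull(np.ascontiguousarray(X[:,:2],np.float32))[:,0];print(n,"0 hull",fit(H,80))
E
python3 f.py 5 129.6
```

```text
top dome band 0 15 89 (array([520.1, 268.2]), np.float64(0.59))
top dome band 15 35 72 (array([520.5, 268.9]), np.float64(0.4))
top dome band 35 55 126 (array([520.7, 269.6]), np.float64(0.68))
top plinth side wall 302 (array([519. , 262.4]), np.float64(6.87))
side dome band 0 15 176 (array([516. , 270.5]), np.float64(1.21))
side dome band 15 35 255 (array([516. , 271.7]), np.float64(1.29))
side dome band 35 55 270 (array([516.5, 271.9]), np.float64(1.64))
side plinth side wall 203 (array([515.5, 267.2]), np.float64(1.9))
top 0 wall 409 (array([520.2, 264.1]), np.float64(7.92))
top 0 hull (array([519.9, 265. ]), np.float64(0.78))
side 0 wall 212 (array([516.3, 267.3]), np.float64(1.89))
side 0 hull (array([514.1, 265. ]), np.float64(1.12))
```

Both cameras show the dome about 3 mm too far in +y. I'll shift 2 mm, lower to 22 mm above the ledge and measure again at nearly the same height.

Request:
drive_tool(
  deltas=[
    [[0,0,0],[-0.0005,-0.002,0],0.01],
    [[0,0,0],[0,0,0.002],0.01],
    [[0,0,0],[0,0,0.005],0.01],
    [[0,0,0],[0,0,0.008],0.01],
    [[0,0,0],[0,0,0.011],0.01],
    [[0,0,0],[0,0,0.013],0.01],
    [[0,0,0],[0,0,0.013],0.01],
    [[0,0,0],[0,0,0.012],0.01],
    [[0,0,0],[0,0,0.01],0.01],
    [[0,0,0],[0,0,0.008],0.01],
    [[0,0,0],[0,0,0.005],0.01],
    [[0,0,0],[0,0,0.003],0.01],
  ],
)

```text
clock: 23.72
ee_pos: [518.8, 265.4, 147.0]
eef_rot: [0.13, 0.992, -0.0, -0.0]
wrist_force: [0.6, 0.5, -2.6]
finger_gap: 19.7
grasp_force: 59.9
```

Request:
drive_tool(
  deltas=[
    [[0,0,0],[0,0,0],0.01],
    [[0,0,0],[0,0,0],0.01],
    [[0,0,0],[0,0,0],0.01],
  ],
)

```text
clock: 23.97
ee_pos: [519.2, 265.8, 148.3]
eef_rot: [0.13, 0.992, 0.0, 0.0]
wrist_force: [0.4, 0.2, -2.3]
finger_gap: 20.1
grasp_force: 59.9
```

```bash
python3 go.py 519.5 264.5 126.2 75.07; python3 - <<'E'
from h import *
for n in("top","side"):
    im,P=cloud(n);np.save(f"{n}6.npy",P);cv2.imwrite(f"pics/{n}6.png",im)
a=cv2.imread("pics/top6.png")[180:270,130:250];b=cv2.imread("pics/side6.png")[120:225,165:305]
r=lambda x:cv2.resize(x,(400,300),interpolation=cv2.INTER_CUBIC)
cv2.imwrite("pics/c6.png",np.hstack([r(a),r(b)]))
E
python3 f.py 6 40
```

```text
t 23.97 pos [519.2 265.8 148.3] ytool 75.06 tilt 0.05 gap 20.1 grip 59.9 F [ 0.4  0.2 -2.3]
shift mm (tool axes now) [-0.6 -1.2 22.1] turn deg [ 0.04  0.03 -0.01] shift in goal axes [-0.6 -1.1 22.1]
top dome band 0 15 77 (array([520.4, 266.6]), np.float64(0.6))
top dome band 15 35 55 (array([520.5, 267.3]), np.float64(0.4))
top dome band 35 55 110 (array([521., 268.]), np.float64(0.68))
top plinth side wall 250 (array([519.5, 260.2]), np.float64(5.39))
side dome band 0 15 165 (array([516.1, 269.5]), np.float64(1.49))
side dome band 15 35 221 (array([516.6, 270.2]), np.float64(1.49))
side dome band 35 55 231 (array([517.1, 270.2]), np.float64(1.4))
side plinth side wall 178 (array([515.4, 267.1]), np.float64(1.68))
top 0 wall 409 (array([520.2, 264.1]), np.float64(7.92))
top 0 hull (array([519.9, 265. ]), np.float64(0.78))
side 0 wall 212 (array([516.3, 267.3]), np.float64(1.89))
side 0 hull (array([514.1, 265. ]), np.float64(1.12))
```

View pics/c6.png

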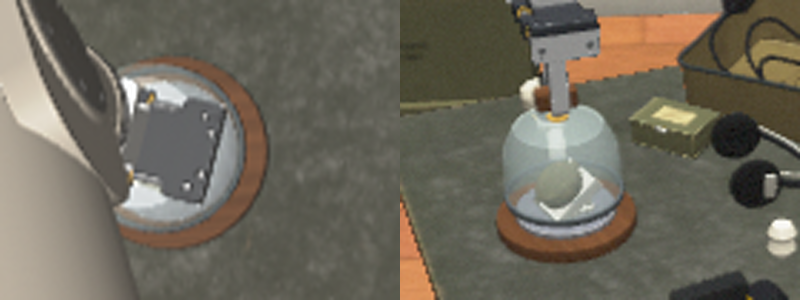

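The dome is still about 2 mm off in +y. Shift it, then descend slowly to just below the top of the raised centre and check forces.

Request:
drive_tool(
  deltas=[
    [[0,0,0],[-0.0001,-0.0018,0],0.01],
    [[0,0,0],[0,0,0.002],0.01],
    [[0,0,0],[0,0,0.003],0.01],
    [[0,0,0],[0,0,0.003],0.01],
    [[0,0,0],[0,0,0.003],0.01],
    [[0,0,0],[0,0,0.002],0.01],
    [[0,0,0],[0,0,0.0015],0.01],
    [[0,0,0],[0,0,0.0015],0.01],
    [[0,0,0],[0,0,0.001],0.01],
    [[0,0,0],[0,0,0],0.01],
    [[0,0,0],[0,0,0],0.01],
  ],
)

```text
clock: 24.98
ee_pos: [518.6, 263.8, 130.8]
eef_rot: [0.13, 0.992, -0.0, 0.0]
wrist_force: [-0.2, -0.6, -4.2]
finger_gap: 19.6
grasp_force: 59.9
```

```bash
python3 go.py 518.8 264 126.2 75.07
```

```text
t 24.98 pos [518.6 263.8 130.8] ytool 75.06 tilt 0.0 gap 19.6 grip 59.9 F [-0.2 -0.6 -4.2]
shift mm (tool axes now) [-0.2  0.2  4.6] turn deg [-0.    0.   -0.01] shift in goal axes [-0.2  0.2  4.6]
```

The rim is past the raised edge with no contact. Lower the last 4.5 mm.

Request:
drive_tool(
  deltas=[
    [[0,0,0],[0,0,0.0012],0.01],
    [[0,0,0],[0,0,0.0012],0.01],
    [[0,0,0],[0,0,0.001],0.01],
    [[0,0,0],[0,0,0.0006],0.01],
    [[0,0,0],[0,0,0.0004],0.01],
    [[0,0,0],[0,0,0.0002],0.01],
    [[0,0,0],[0,0,0],0.01],
    [[0,0,0],[0,0,0],0.01],
  ],
)

```text
clock: 25.65
ee_pos: [518.6, 263.8, 126.3]
eef_rot: [0.13, 0.992, 0.0, -0.0]
wrist_force: [-0.5, 0.5, 0.1]
finger_gap: 19.6
grasp_force: 59.9
```

```bash
python3 go.py 518.8 264 126.2 75.07
```

```text
t 25.65 pos [518.6 263.8 126.3] ytool 75.06 tilt 0.0 gap 19.6 grip 59.9 F [-0.5  0.5  0.1]
shift mm (tool axes now) [-0.2  0.2  0.1] turn deg [ 0.   -0.   -0.01] shift in goal axes [-0.2  0.2  0.1]
```

The weight is off the wrist, so the dome is seated. Release and go up.

Request:
drive_tool(
  deltas=[
    [[0,0,0],[0,0,0.0002],0.01],
    [[0,0,0],[0,0,0],0.022],
    [[0,0,0],[0,0,0],0.03],
    [[0,0,0],[0,0,0],0.045],
    [[0,0,0],[0,0,0],0.045],
    [[0,0,0],[0,0,0],0.045],
    [[0,0,0],[0,0,0],0.045],
    [[0,0,0],[0,0,0],0.045],
  ],
)

```text
clock: 26.32
ee_pos: [518.6, 263.8, 126.0]
eef_rot: [0.13, 0.992, -0.0, -0.0]
wrist_force: [0.6, -0.6, 0.2]
finger_gap: 45.1
grasp_force: 0.0
```

Request:
drive_tool(
  deltas=[
    [[0,0,0],[0,0,-0.005],0.045],
    [[0,0,0],[0,0,-0.01],0.045],
    [[0,0,0],[0,0,-0.015],0.045],
    [[0,0,0],[0,0,-0.02],0.045],
    [[0,0,0],[0,0,-0.02],0.045],
    [[0,0,0],[0,0,-0.02],0.045],
    [[0,0,0],[0,0,-0.02],0.045],
    [[0,0,0],[0,0,-0.02],0.045],
    [[0,0,0],[0,0,0],0.045],
    [[0,0,0],[0,0,0],0.045],
  ],
)

```text
clock: 27.15
ee_pos: [519.1, 264.1, 257.7]
eef_rot: [0.13, 0.992, 0.001, 0.001]
wrist_force: [-0.7, 0.5, -0.1]
finger_gap: 44.8
grasp_force: 0.0
```

Request:
drive_tool(
  deltas=[
    [[0,0,0],[0.005,-0.02,0],0.045],
    [[0,0,0],[0.005,-0.03,0],0.045],
    [[0,0,0],[0.005,-0.03,0],0.045],
    [[0,0,0],[0.005,-0.03,0],0.045],
    [[0,0,0],[0.005,-0.03,0],0.045],
    [[0,0,0],[0,-0.015,0],0.045],
    [[0,0,0],[0,0,0],0.045],
    [[0,0,0],[0,0,0],0.045],
  ],
)

```text
clock: 27.82
ee_pos: [454.5, 120.4, 256.1]
eef_rot: [0.13, 0.991, 0.0, 0.0]
wrist_force: [0.3, 0.8, 0.3]
finger_gap: 45.0
grasp_force: 0.0
```

```bash
python3 go.py; python3 - <<'E'
from h import *
for n in("top","side"):
    im,P=cloud(n);np.save(f"{n}7.npy",P);cv2.imwrite(f"pics/{n}7.png",im)
a=cv2.imread("pics/top7.png")[180:270,130:250];b=cv2.imread("pics/side7.png")[120:225,165:305]
r=lambda x:cv2.resize(x,(400,300),interpolation=cv2.INTER_CUBIC)
cv2.imwrite("pics/c7.png",np.hstack([r(a),r(b)]))
E
python3 f.py 7 18|head -9
```

```text
t 27.82 pos [454.5 120.4 256.1] ytool 75.01 tilt 0.03 gap 45.0 grip 0.0 F [0.3 0.8 0.3]
top dome band 0 15 54 (array([526.4, 268.4]), np.float64(1.76))
top dome band 15 35 1 
top dome band 35 55 4 
top plinth side wall 71 (array([527.1, 270.6]), np.float64(4.04))
side dome band 0 15 263 (array([515.5, 265.5]), np.float64(2.42))
side dome band 15 35 213 (array([515.8, 268.1]), np.float64(1.37))
side dome band 35 55 236 (array([516.2, 268.6]), np.float64(1.6))
side plinth side wall 185 (array([515.1, 267.7]), np.float64(1.68))
top 0 wall 409 (array([520.2, 264.1]), np.float64(7.92))
```

View pics/c7.png

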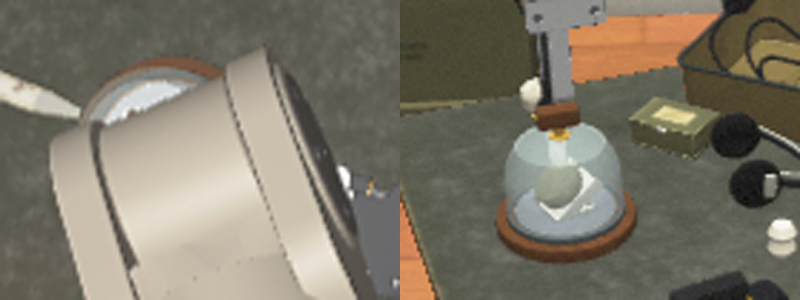

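The dome sits seated and level on the ledge, centred on the plinth, and the arm is clear. Hand in.

```bash
python3 -c "
from station import arm
print(arm.job_done())"
```

```text
the job is handed in; nothing more can be done
None
```

I took the survey reading at about 2 cm for over three seconds, put the meter back in its dock and set the dome level on the plinth, then handed the job in at about 28 s; no verdict was returned.

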